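Sort the loose reels and pegs into the sewing chest and shut it

TASK

Put the two thread reels and two clothes pegs lying in front of the sinks away in the wooden chest with the blue tin on it: each goes into the open drawer that already holds one of its kind, whatever its colour, with every reel standing upright. Then push both drawers fully shut, and do not knock over the little brown dropper bottle between the sinks.

Things in the scene. Friction and masses are not known exactly. Their poses are not given: they have to be found in the camera images.
- chest: low wooden chest, two drawers side by side; 175 deep (x), 263 wide (y), 72 high, mm, fixed. Origin: lower edge of its front face, halfway along, on the worktop; +x to its back, +y to its left drawer as the robot sees it; drawers open to -x and are centred at y = +63.5 and -63.5. A blue tin (36 high) and a red tape measure are fixed on the rear of its top
- left_drawer (a joint): how far the left (+y) drawer is out, m: 0 shut, 0.15 fully out; starts well open; about 1 N friction, stays put. Inside, mm: 104 wide, 156 long, floor 11 above the worktop, side walls up to 46, front panel 10 thick, up to 63; its outer side lies at chest x = -q, inner at 10 - q. A lip pull (56 wide, 56 to 65 up) stands out 12 further. The chest's opening is 64 high
- right_drawer (a joint): how far the right (-y) drawer is out, m; built and moving like the left one
- yellow_reel: yellow reel of thread, upright, 42 mm tall, 27 mm across its flanges (7 mm thick, at bottom and top), barrel 17 mm across; a thin loose thread end on its -y side has no substance. Origin at the underside, z up; the reel's axis stands at x = 0, y = +7 mm in the body frame. About 30 g. Already in one drawer, about 20 mm before the chest's front: that is the reel drawer
- wood_peg_in: natural wood clothes peg lying flat, rigid, 72 mm long (its y axis), 15 wide (x), 12 high; origin at the centre of its underside. About 15 g. It already lies in the other drawer, across it, 20 mm or so in front of the chest's front face: that is the peg drawer
- red_reel: red reel of thread, upright, 42 mm tall, 27 mm across its flanges (7 mm thick, at bottom and top), barrel 17 mm across; a thin loose thread end on its -y side has no substance. Origin at the underside, z up; the reel's axis stands at x = 0, y = +7 mm in the body frame. About 30 g. Loose on the strip of worktop in front of the sinks (other pegs left of the sinks are room dressing)
- blue_reel: blue reel of thread, upright, 42 mm tall, 27 mm across its flanges (7 mm thick, at bottom and top), barrel 17 mm across; a thin loose thread end on its -y side has no substance. Origin at the underside, z up; the reel's axis stands at x = 0, y = +7 mm in the body frame. About 30 g. Loose on the strip of worktop in front of the sinks (other pegs left of the sinks are room dressing)
- yellow_peg: yellow clothes peg lying flat, rigid, 72 mm long (its y axis), 15 wide (x), 12 high; origin at the centre of its underside. About 15 g. Loose on the strip of worktop in front of the sinks (other pegs left of the sinks are room dressing)
- wood_peg: natural wood clothes peg lying flat, rigid, 72 mm long (its y axis), 15 wide (x), 12 high; origin at the centre of its underside. About 15 g. Loose on the strip of worktop in front of the sinks (other pegs left of the sinks are room dressing)
- dropper_bottle: small brown glass bottle with a black dropper bulb, 33 mm across, 102 mm tall, standing loose on the strip between the two sinks; a bystander to be left standing. Origin at the centre of its underside

How it is judged:
At the end, for the whole second after the job is handed in: Both drawers are shut to within 8 mm; all three reels are inside one drawer, upright within about 14 degrees, and all three pegs are inside the other, each at rest; the dropper bottle stands (((y of yellow_reel in the frame of chest between 0.006 and 0.121 m and y of red_reel in the frame of chest between 0.006 and 0.121 m and y of blue_reel in the frame of chest between 0.006 and 0.121 m and y of wood_peg_in in the frame of chest between -0.121 and -0.006 m and y of yellow_peg in the frame of chest between -0.121 and -0.006 m and y of wood_peg in the frame of chest between -0.121 and -0.006 m) or (y of yellow_reel in the frame of chest between -0.121 and -0.006 m and y of red_reel in the frame of chest between -0.121 and -0.006 m and y of blue_reel in the frame of chest between -0.121 and -0.006 m and y of wood_peg_in in the frame of chest between 0.006 and 0.121 m and y of yellow_peg in the frame of chest between 0.006 and 0.121 m and y of wood_peg in the frame of chest between 0.006 and 0.121 m)) and x of yellow_reel in the frame of chest between 0.008 and 0.168 m and z of yellow_reel in the frame of chest between 0.004 and 0.05 m and linear speed of each of yellow_reel, red_reel, blue_reel, wood_peg_in, yellow_peg, wood_peg below 0.02 m/s and x of red_reel in the frame of chest between 0.008 and 0.168 m and z of red_reel in the frame of chest between 0.004 and 0.05 m and x of blue_reel in the frame of chest between 0.008 and 0.168 m and z of blue_reel in the frame of chest between 0.004 and 0.05 m and x of wood_peg_in in the frame of chest between 0.008 and 0.168 m and z of wood_peg_in in the frame of chest between 0.004 and 0.05 m and x of yellow_peg in the frame of chest between 0.008 and 0.168 m and z of yellow_peg in the frame of chest between 0.004 and 0.05 m and x of wood_peg in the frame of chest between 0.008 and 0.168 m and z of wood_peg in the frame of chest between 0.004 and 0.05 m and angle between each of yellow_reel, red_reel, blue_reel's own z axis and vertical below 0.25 rad and value of joint each of left_drawer, right_drawer below 0.008 m and angle between dropper_bottle's own z axis and vertical below 0.2 rad); the robot touches nothing.
It fails at once if the dropper bottle is knocked over (angle between dropper_bottle's own z axis and vertical above 0.5 rad).
It also fails if it takes over 128 s, if anything falls off the work surface, if the arm or the gripper's body presses on something with over 40 N, if the wrist force passes 120 N, or if a joint passes its speed limit or range.

ROBOT

A 7-joint arm with a two-finger parallel gripper is mounted at the origin on a cart in front of the work surface, level with it; the furniture and walls round the work are solid. World frame = base frame: x ahead of the robot, y to its left, z up, the work surface at z = 0. Lengths are in m, angles in rad, forces in N, time in s.
With the tool pointing down it reaches from about 0.4 to 0.85 m from the base axis. Payload 4.5 kg.
Tool frame: the origin (TCP) lies between the finger pads; the fingertips stand 11 mm ahead of it and the grasp point (between the pads) lies 8 mm behind it; z points along the fingers, y is the line along which they close (so a half turn about z gives the same grasp; the last joint's range is limited). The gripper opens to 85 mm and grips with 20 to 120 N. Pads are 22 mm wide; open, the fingers measure 114 mm over their backs; the gripper's body (76 mm by 85 mm) begins 54 mm behind the grasp point. The pads swing forward as they close: fully open they stand 13 mm farther back than shut.
Start: joints at [-1.143, 0.689, -0.195, 1.565, 0.157, 0.902, -0.215], TCP at [0.24, 0.577, 0.242] pointing down, gripper open.
Joint ranges: [-3.01, 3.01], [-0.46, 2.08], [-1.47, 1.51], [0.13, 2.56], [-1, 4.14], [0.04, 2.09], [-2.66, 2.66]. Speed limits (rad/s): [2.57, 2.57, 3.14, 3.14, 3.14, 3.14, 3.14].

INTERFACE

Orientations are given as a rotation vector (axis times angle).
In Python, from plant import manip gives the robot as it stands.
- The arm moves only by the shell command python3 -m pendant 'ROWS' [OPENING] [FORCE]. ROWS is JSON, a list of rows, each a list of 6 numbers: the shift along the tool's x, y, z as a fraction of full scale, then the turn, a rotation vector about the tool's x, y, z as a fraction of full scale. In form: [[x, y, z, rx, ry, rz], ...]. A call has 1 to 5 rows; each row is the pose to reach, as a shift and turn from the pose commanded when the call began, along the tool's axes at that moment; what a row does not reach only later rows make up. Full scale, the value 1, is 100 mm for a shift and 90 degrees for a turn. A row lasts 1/10 s, in which the tool goes at most 50 mm and 8.59 degrees, less where a joint would pass 70% of its speed; a pose out of reach is approached as far as the arm can. A call with a number of a shift or a turn outside -1 to 1 is refused whole. A call with a gripper value outside its range is refused whole. OPENING is the opening, from -1 (shut) to 1 (fully open), set as the call begins (- or left out, the last holds). The fingers move at their own pace and stop on an object; FORCE is the grip in N (left out, the last holds). Time passes only in rows, so rows that repeat a pose let the fingers close. It gives the time, the measured TCP pose, the force, the opening and the grip force at its end, in the units of the state.
- manip.get_obs(): the state, without advancing time (a new reading comes with each control period).
- manip.read_camera(name): name is "scene" or "top" or "wrist"; returns (picture, depth): 480x640x3 uint8, red, green, blue; 480x640 float32, m along the optical axis (not along the pixel's ray), 0 where there is no reading.
- manip.calibration(name): a dict with "camera_matrix" (3x3 intrinsics, pixels), "D" ([k1, k2, p1, p2, k3] as OpenCV has them; the pictures are not rectified), "extrinsics" (4x4, takes a point from camera to world coordinates). Camera axes: x right, y up, looking along -z (the intrinsics and any distortion apply to the point x, -y, -z); pixel columns grow to the right and rows downward; lengths in m; the calibration is good to about 2 mm. A picture is of the moment at which its call begins: read the wrist's pose just before it. calibration takes no time and is no camera call; for the wrist camera it gives the pose at the moment of the call.
- manip.close_job(): hands the job in; it is judged then, once.
The state is a dict: "time_s": time; "joint_positions": joint angles; "joint_vel": joint speeds; "joint_torque": joint torques, N m; "position": TCP position; "ee_rot": TCP orientation; "ft_force": force on the tool from outside, world axes, zero at the start; "torque": the same for the moment, N m; "width": finger opening in m; "gripper_force": force on a finger pad.
Only numpy, scipy, OpenCV 4.12 (cv2) and the standard library are available. Lean on these libraries where they do the work, as an engineer would, in place of code of your own. Each camera call takes 0.05 s, during which the arm holds its last target. There are 200 camera calls.

## Working session

There is one attempt and no reset: what is moved stays moved. The work goes in short steps, Python scripts to look and compute and a shell command to move; the robot and the scene stay as the last step left them, time stands still between calls to the robot, and variables do not carry over. Pictures are saved under pics/ and viewed, at most 14 in all, crops included, and the job is handed in when it is done.

```bash
ls; mkdir -p pics; cat > h.py <<'E'
import numpy as np, cv2
from plant import manip
from scipy.spatial.transform import Rotation as R
def snap(name,fn=None):
    c=manip.calibration(name); im,d=manip.read_camera(name)
    if fn: cv2.imwrite('pics/'+fn,im[:,:,::-1])
    np.savez('pics/'+name+'.npz',im=im,d=d,K=c['camera_matrix'],D=c['D'],E=c['extrinsics'])
    return im,d,c
def cloud(d,c):
    h,w=d.shape; v,u=np.mgrid[:h,:w]
    p=cv2.undistortPoints(np.stack([u,v],-1).reshape(-1,1,2).astype(float),np.array(c['camera_matrix'],float),np.array(c['D'],float)).reshape(h,w,2)
    P=np.stack([p[...,0]*d,-p[...,1]*d,-d],-1); E=np.array(c['extrinsics'])
    P=P@E[:3,:3].T+E[:3,3]; P[d<=0]=np.nan
    return P
def st():
    o=manip.get_obs(); print(round(o['time_s'],2),np.round(o['position'],4),np.round(R.from_rotvec(o['ee_rot']).as_matrix().round(3).tolist(),3).tolist(),np.round(o['joint_positions'],2)); return o
E
python3 - <<'E'
from h import *
o=st();print(o)
for n in('scene','top'):
    im,d,c=snap(n,n+'0.png');print(n,np.round(c['extrinsics'],3).tolist())
E
```

```text
pics
0.0 [0.2396 0.5765 0.2415] [[-0.923, 0.384, -0.001], [0.384, 0.923, -0.002], [-0.0, -0.002, -1.0]] [-1.14  0.69 -0.19  1.57  0.16  0.9  -0.22]
{'time_s': 0.0, 'joint_positions': array([-1.14318699,  0.68999528, -0.19448983,  1.56636122,  0.157332  ,
        0.90251097, -0.21509572]), 'joint_vel': array([ 1.11633825e-03,  1.87252574e-03, -1.57695505e-03,  9.83185885e-04,
        1.87401098e-05, -1.00777322e-04, -1.11866323e-03]), 'joint_torque': array([-1.09559660e-03, -5.39603841e+01, -1.26717355e+00, -1.58545339e+01,
        9.02111758e-03,  9.39213205e-03, -5.69676040e-08]), 'position': array([0.23963889, 0.57653985, 0.2414718 ]), 'ee_rot': array([-6.14425190e-01, -3.08072596e+00,  2.93950172e-03]), 'ft_force': array([-0.32443577, -0.09703385, -0.86896373]), 'torque': array([-0.02141216, -0.02019703,  0.02598618]), 'gripper_force': 0.0, 'width': 0.08544486955360639}
scene [[0.715, 0.375, -0.59, -0.23], [-0.699, 0.389, -0.6, -0.738], [0.004, 0.841, 0.541, 0.711], [0.0, 0.0, 0.0, 1.0]]
top [[0.02, 0.99, -0.14, 0.365], [-1.0, 0.02, -0.001, -0.015], [0.001, 0.14, 0.99, 1.074], [0.0, 0.0, 0.0, 1.0]]
```

View pics/top0.png

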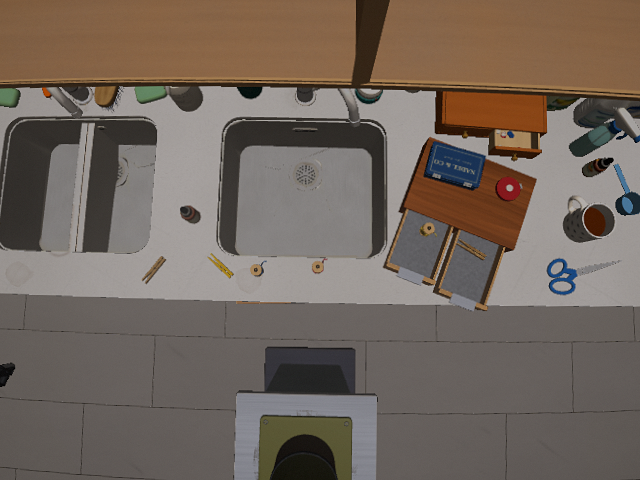

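View pics/scene0.png

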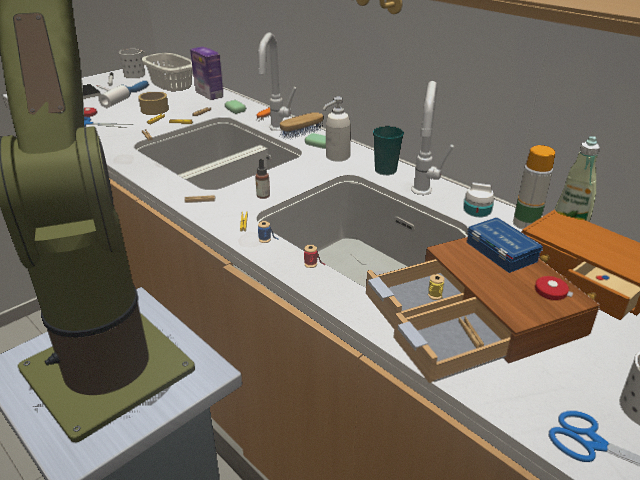

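The top view shows the wood peg (153,269), yellow peg (220,265), blue reel (257,269) and red reel (318,266). The yellow reel (428,228) is in the left drawer, peg_in (470,248) in the right one, and the dropper is at (190,213). Next I measure them.

```bash
cat > m.py <<'E'
from h import *
z=np.load('pics/top.npz');P=cloud(z['d'],dict(camera_matrix=z['K'],D=z['D'],extrinsics=z['E']))
def roi(n,u,v,zl,zh,r=24):
    Q=P[v-r:v+r,u-r:u+r].reshape(-1,3);Q=Q[(Q[:,2]>zl)&(Q[:,2]<zh)]
    if len(Q)<5: print(n,'few',len(Q));return
    rect=cv2.minAreaRect((Q[:,:2]*1000).astype(np.float32))
    c=Q.mean(0);e,V=np.linalg.eigh(np.cov((Q[:,:2]-c[:2]).T))
    print(n,len(Q),'mean',c.round(4),'rect c',np.round(rect[0],1),'size',np.round(rect[1],1),'axis deg',round(np.degrees(np.arctan2(V[1,1],V[0,1]))%180,1),'ext mm',np.ptp(Q,0).round(3))
if __name__=='__main__':
    print('table z',P[285,100:400:40,2].round(4))
    roi('wpeg',153,269,.006,.02);roi('ypeg',220,265,.006,.02,17)
    roi('blue',257,269,.036,.06,17);roi('red',318,266,.036,.06,17)
    roi('yel',428,228,.045,.06,12);roi('pegin',470,248,.018,.03,17)
    roi('drop',190,213,.02,.12,14); roi('chesttop',470,205,.068,.076,80)
    roi('Lfront',412,272,.058,.075,30);roi('Rfront',462,298,.058,.075,26)
    B=(abs(P[...,2]-.072)<.006);Bm=np.zeros(B.shape,bool);Bm[130:260,380:545]=B[130:260,380:545]
    Q=P[Bm];print(len(Q)); 
    n,l,s,_=cv2.connectedComponentsWithStats(Bm.astype(np.uint8));i=1+s[1:,4].argmax();Q=P[l==i];print(s[i])
    r=cv2.minAreaRect((Q[:,:2]*1000).astype(np.float32));print(r,cv2.boxPoints(r).round(1).tolist(),Q[:,2].mean())
E
python3 m.py
```

```text
table z [ 0.0021  0.0014 -0.002   0.0015  0.0004 -0.0031  0.0025 -0.0023]
wpeg 156 mean [0.4237 0.3596 0.0096] rect c [422.1 360.4] size [15.1 71.7] axis deg 143.8 ext mm [0.063 0.052 0.008]
ypeg 145 mean [0.4337 0.2022 0.0102] rect c [436.  205.3] size [70.9 13.3] axis deg 49.2 ext mm [0.054 0.06  0.009]
blue 112 mean [0.427  0.118  0.0413] rect c [426.3 118.3] size [24.6 24.8] axis deg 72.7 ext mm [0.025 0.025 0.012]
red 109 mean [ 0.4365 -0.0195  0.0411] rect c [435.9 -19.7] size [24.4 24.5] axis deg 114.3 ext mm [0.024 0.025 0.01 ]
yel 110 mean [ 0.5259 -0.2655  0.0523] rect c [ 526.6 -265.9] size [24.7 25.3] axis deg 141.3 ext mm [0.025 0.025 0.01 ]
pegin 164 mean [ 0.4842 -0.3727  0.0215] rect c [ 489.7 -364.7] size [95.6 21.7] axis deg 55.6 ext mm [0.064 0.078 0.012]
drop 249 mean [0.5473 0.2679 0.0635] rect c [550.4 272.4] size [32.1 32.9] axis deg 148.5 ext mm [0.033 0.035 0.081]
chesttop 6170 mean [ 0.5874 -0.365   0.0716] rect c [ 598.5 -356.2] size [266.9 446.9] axis deg 85.8 ext mm [0.362 0.34  0.008]
Lfront 399 mean [ 0.4188 -0.2237  0.0637] rect c [ 414.2 -231.5] size [133.8  23. ] axis deg 67.5 ext mm [0.066 0.119 0.012]
Rfront 384 mean [ 0.3649 -0.3362  0.0639] rect c [ 362.9 -335.8] size [113.2  23.4] axis deg 70.2 ext mm [0.047 0.108 0.011]
6346
[ 404  137  133  113 6297]
((606.3628540039062, -359.44757080078125), (265.0544128417969, 176.70042419433594), 69.32733917236328) [[476.8999938964844, -452.29998779296875], [642.2000122070312, -514.5999755859375], [735.7999877929688, -266.6000061035156], [570.5, -204.3000030517578]] 0.07158179872229813
```

```bash
cat > plan.py <<'E'
# python3 plan.py x y z heading(deg of closing axis, mod 180) : chained calls as shifts/turns in tool units
import sys
from h import *
def heading(M): return np.degrees(np.arctan2(M[1,1],M[0,1]))
def plan(wps):
    o=st(); p=np.array(o['position']);h0=heading(R.from_rotvec(o['ee_rot']).as_matrix())
    h=h0
    for x,y,z,hd in wps:
        dh=(hd-h+90)%180-90
        for n in range(1,30):
            out=[];hh=h;ok=True
            for i in range(n):
                a=np.radians(hh);Y=np.array([np.cos(a),np.sin(a),0]);X=np.array([-np.sin(a),np.cos(a),0])
                s=(np.array([x,y,z])-p)/n; v=np.array([s@X,s@Y,-s[2]])/.1; t=-dh/n/90
                ok&=(abs(v).max()<=1) and abs(t)<=.45; out.append((*v.round(3),round(t,3))); hh+=dh/n
            if ok: break
        for v in out: print('  x %.3f y %.3f z %.3f rz %.3f'%v)
        print('  --'); p=np.array([x,y,z]);h+=dh
# chest frame
O=np.array([.5237,-.3283]);CX=np.array([.9357,-.3530]);CY=np.array([.3530,.9357])
def ch(x,y): return O+x*CX+y*CY
if __name__=='__main__':
    w=[]
    for a in sys.argv[1:]:
        f=a.split(',')
        if f[0]=='c': q=ch(float(f[1]),float(f[2])); f=[q[0],q[1],f[3],f[4]]
        w.append([float(k) for k in f])
    plan(w)
E
python3 plan.py .4225,.360,.12,53.8 .4225,.36,.014,53.8
```

```text
0.1 [0.2396 0.5766 0.2416] [[-0.923, 0.384, -0.001], [0.384, 0.923, -0.002], [-0.0, -0.002, -1.0]] [-1.14  0.69 -0.19  1.57  0.16  0.9  -0.22]
  x -0.840 y -0.433 z 0.405 rz 0.051
  x -0.872 y -0.365 z 0.405 rz 0.051
  x -0.898 y -0.295 z 0.405 rz 0.051
  --
  x 0.000 y 0.000 z 0.530 rz -0.000
  x 0.000 y 0.000 z 0.530 rz -0.000
  --
```

```bash
python3 -m pendant '[[-0.42,-0.215,0.2,0,0,0.025],[-0.84,-0.433,0.405,0,0,0.051],[-0.84,-0.433,0.405,0,0,0.051]]' 0.0
python3 -m pendant '[[-0.44,-0.18,0.2,0,0,0.025],[-0.872,-0.365,0.405,0,0,0.051],[-0.872,-0.365,0.405,0,0,0.051]]'
python3 -m pendant '[[-0.45,-0.15,0.2,0,0,0.025],[-0.898,-0.295,0.405,0,0,0.051],[-0.898,-0.295,0.405,0,0,0.051],[-0.898,-0.295,0.405,0,0,0.051]]'
cat > wm.py <<'E'
import sys
from h import *
zl,zh,name=float(sys.argv[1]),float(sys.argv[2]),sys.argv[3]
st();im,d,c=snap('wrist',name);P=cloud(d,c)
M=((P[...,2]>zl)&(P[...,2]<zh)).astype(np.uint8)
n,l,s,_=cv2.connectedComponentsWithStats(M)
for i in range(1,n):
    if s[i,4]>300:
        Q=P[l==i];r=cv2.minAreaRect((Q[:,:2]*1000).astype(np.float32));b=cv2.boxPoints(r);e=[b[1]-b[0],b[2]-b[1]];e=max(e,key=np.linalg.norm)
        print(s[i],'c',np.round(r[0],1),'size',np.round(r[1],1),'long axis',round(np.degrees(np.arctan2(e[1],e[0]))%180,1),'zmed',np.median(Q[:,2]).round(4))
E
python3 wm.py .006 .02 w1.png
```

```text
time_s: 0.4
position: [0.3062, 0.4963, 0.1988]
ee_rot: [0.752, 3.046, -0.018]
ft_force: [0.3, -0.1, -0.3]
width: 0.044
gripper_force: 0.0
time_s: 0.7
position: [0.3662, 0.4239, 0.1586]
ee_rot: [0.875, 3.014, -0.017]
ft_force: [0.2, -0.9, -1.1]
width: 0.0429
gripper_force: 0.0
time_s: 1.1
position: [0.4233, 0.3584, 0.12]
ee_rot: [-0.985, -2.983, 0.004]
ft_force: [0.1, 0.0, 0.3]
width: 0.0427
gripper_force: 0.0
1.1 [0.4233 0.3584 0.12  ] [[-0.804, 0.595, -0.001], [0.595, 0.804, -0.002], [-0.001, -0.002, -1.0]] [-0.71  0.78 -0.13  1.88  0.2   0.5  -0.04]
[ 316  192   20   96 1312] c [421.  363.7] size [13.3 72.2] long axis 142.8 zmed 0.0103
[313 394  39  18 393] c [539.5 282.8] size [33.  13.5] long axis 59.7 zmed 0.0127
```

View pics/w1.png

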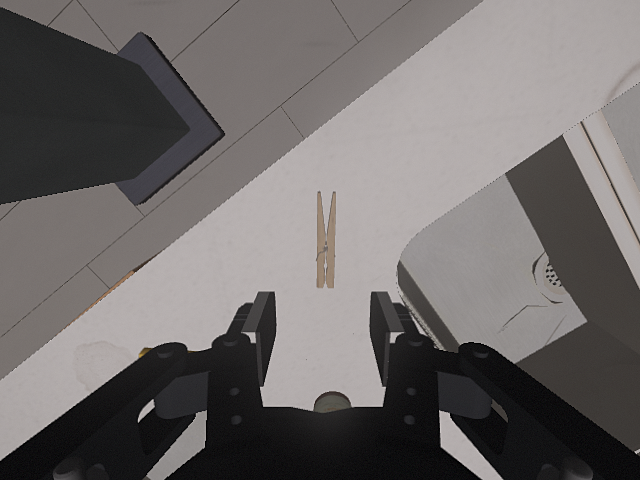

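The peg sits at (326,240), midway between the pads and aligned with them. Descending to grasp it.

```bash
python3 plan.py .4215,.362,.014,53.3
```

```text
1.15 [0.4224 0.3606 0.1206] [[-0.805, 0.593, -0.001], [0.593, 0.805, 0.0], [0.001, -0.0, -1.0]] [-0.71  0.78 -0.14  1.88  0.2   0.5  -0.04]
  x 0.008 y 0.003 z 0.533 rz 0.002
  x 0.008 y 0.003 z 0.533 rz 0.002
  --
```

```bash
python3 -m pendant '[[0.02,0,0.3,0,0,0],[0.02,0,0.6,0,0,0],[0.02,0,0.8,0,0,0],[0.02,0,0.93,0,0,0]]' 0
python3 -m pendant '[[0,0,0.07,0,0,0],[0,0,0.13,0,0,0],[0,0,0.13,0,0,0]]' 
python3 -m pendant '[[0,0,0,0,0,0],[0,0,0,0,0,0],[0,0,0,0,0,0],[0,0,0,0,0,0],[0,0,0,0,0,0]]' -1 25
python3 -m pendant '[[0,0,-0.2,0,0,0],[0,0,-0.5,0,0,0],[0,0,-0.8,0,0,0],[0,0,-1,0,0,0],[0,0,-1,0,0,0]]'
python3 plan.py c,-95,-63.5,.115,-20.7 >/dev/null; python3 plan.py c,-.095,-.0635,.115,-20.7 c,-.095,-.0635,.026,-20.7
```

```text
time_s: 1.55
position: [0.4191, 0.3635, 0.0268]
ee_rot: [-0.974, -2.985, -0.001]
ft_force: [0.2, -0.7, 0.4]
width: 0.0431
gripper_force: 0.0
time_s: 1.85
position: [0.4208, 0.362, 0.0148]
ee_rot: [-0.979, -2.985, -0.001]
ft_force: [-0.5, -0.8, -0.0]
width: 0.0427
gripper_force: 0.0
time_s: 2.35
position: [0.4214, 0.3619, 0.0156]
ee_rot: [0.979, 2.984, 0.002]
ft_force: [-0.4, -1.1, 5.5]
width: 0.0139
gripper_force: 27.7
time_s: 2.85
position: [0.4224, 0.3627, 0.1175]
ee_rot: [0.979, 2.982, 0.008]
ft_force: [0.0, 1.6, 0.2]
width: 0.0143
gripper_force: 27.0
2.85 [0.4224 0.3627 0.1175] [[-0.805, 0.593, 0.004], [0.593, 0.805, 0.004], [-0.001, 0.006, -1.0]] [-0.71  0.78 -0.13  1.89  0.2   0.48 -0.05]
  x -0.521 y -0.729 z 0.003 rz 0.103
  x -0.632 y -0.635 z 0.003 rz 0.103
  x -0.726 y -0.525 z 0.003 rz 0.103
  x -0.802 y -0.401 z 0.003 rz 0.103
  x -0.856 y -0.266 z 0.003 rz 0.103
  x -0.888 y -0.124 z 0.003 rz 0.103
  x -0.896 y 0.021 z 0.003 rz 0.103
  x -0.881 y 0.165 z 0.003 rz 0.103
  --
  x 0.000 y 0.000 z 0.890 rz -0.000
  --
```

```bash

python3 -m pendant '[[-0.26,-0.36,0,0,0,0.05],[-0.521,-0.729,0.003,0,0,0.103],[-0.521,-0.729,0.003,0,0,0.103]]'
python3 -m pendant '[[-0.32,-0.32,0,0,0,0.05],[-0.632,-0.635,0.003,0,0,0.103],[-0.632,-0.635,0.003,0,0,0.103]]'
python3 -m pendant '[[-0.36,-0.26,0,0,0,0.05],[-0.726,-0.525,0.003,0,0,0.103],[-0.726,-0.525,0.003,0,0,0.103]]'
python3 -m pendant '[[-0.4,-0.2,0,0,0,0.05],[-0.802,-0.401,0.003,0,0,0.103],[-0.802,-0.401,0.003,0,0,0.103]]'
python3 -m pendant '[[-0.43,-0.13,0,0,0,0.05],[-0.856,-0.266,0.003,0,0,0.103],[-0.856,-0.266,0.003,0,0,0.103]]'
python3 -m pendant '[[-0.44,-0.06,0,0,0,0.05],[-0.888,-0.124,0.003,0,0,0.103],[-0.888,-0.124,0.003,0,0,0.103]]'
python3 -m pendant '[[-0.45,0.01,0,0,0,0.05],[-0.896,0.021,0.003,0,0,0.103],[-0.896,0.021,0.003,0,0,0.103]]'
python3 -m pendant '[[-0.44,0.08,0,0,0,0.05],[-0.881,0.165,0.003,0,0,0.103],[-0.881,0.165,0.003,0,0,0.103],[-0.881,0.165,0.003,0,0,0.103]]'
python3 plan.py c,-.095,-.0635,.026,-20.7
python3 wm.py .04 .07 w2.png
```

```text
time_s: 3.15
position: [0.4185, 0.2628, 0.1135]
ee_rot: [-1.232, -2.89, 0.017]
ft_force: [0.9, 0.7, -0.3]
width: 0.0138
gripper_force: 27.0
time_s: 3.45
position: [0.4168, 0.1743, 0.1134]
ee_rot: [-1.462, -2.78, 0.015]
ft_force: [-0.6, -0.9, -1.1]
width: 0.0141
gripper_force: 27.0
time_s: 3.75
position: [0.4157, 0.0858, 0.1133]
ee_rot: [-1.683, -2.652, 0.012]
ft_force: [-0.7, -0.5, -0.8]
width: 0.0139
gripper_force: 27.0
time_s: 4.05
position: [0.415, -0.0032, 0.1131]
ee_rot: [1.892, 2.507, -0.008]
ft_force: [-0.6, -0.0, 0.2]
width: 0.014
gripper_force: 27.0
time_s: 4.35
position: [0.4145, -0.0926, 0.1129]
ee_rot: [2.088, 2.345, -0.006]
ft_force: [0.6, 0.6, -0.1]
width: 0.0138
gripper_force: 27.0
time_s: 4.65
position: [0.414, -0.1824, 0.1126]
ee_rot: [2.268, 2.169, -0.004]
ft_force: [-0.3, 0.7, 0.4]
width: 0.0138
gripper_force: 27.0
time_s: 4.95
position: [0.4132, -0.272, 0.1124]
ee_rot: [2.434, 1.979, -0.003]
ft_force: [0.1, -0.2, 0.0]
width: 0.0139
gripper_force: 27.0
time_s: 5.35
position: [0.4126, -0.3548, 0.1117]
ee_rot: [-2.58, -1.791, 0.0]
ft_force: [0.0, 0.6, -0.5]
width: 0.0137
gripper_force: 27.0
5.35 [ 0.4126 -0.3548  0.1117] [[0.35, 0.937, -0.001], [0.937, -0.35, 0.001], [0.001, -0.001, -1.0]] [ 0.67  0.78 -0.08  1.92  0.13  0.44  0.14]
  x 0.005 y -0.004 z 0.857 rz 0.003
  --
5.35 [ 0.4126 -0.3548  0.1117] [[0.35, 0.937, -0.001], [0.937, -0.35, 0.001], [0.001, -0.001, -1.0]] [ 0.67  0.78 -0.08  1.92  0.13  0.44  0.14]
[  203     0   340   368 20784] c [ 448.9 -324.8] size [199.7 176.4] long axis 66.2 zmed 0.0631
[ 438   10   64   69 2870] c [ 524.8 -264.3] size [27.5 26.4] long axis 28.4 zmed 0.0522
```

View pics/w2.png

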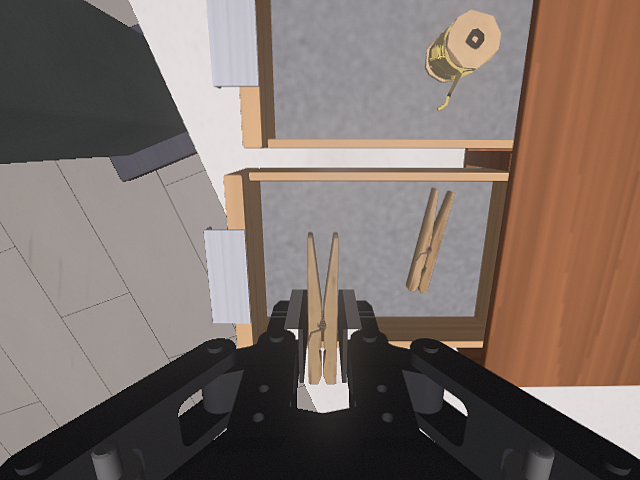

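The held peg is centred over the right drawer, with peg_in clear at (430,240). Lowering and releasing.

```bash
python3 -m pendant '[[0,0,0.25,0,0,0],[0,0,0.5,0,0,0],[0,0,0.72,0,0,0],[0,0,0.8,0,0,0]]'
python3 -m pendant '[[0,0,0.03,0,0,0],[0,0,0.03,0,0,0]]'
python3 -m pendant '[[0,0,0,0,0,0],[0,0,0,0,0,0],[0,0,0,0,0,0]]' -0.3
python3 -m pendant '[[0,0,-0.3,0,0,0],[0,0,-0.6,0,0,0],[0,0,-0.9,0,0,0],[0,0,-0.9,0,0,0]]' 
python3 plan.py .435,.204,.116,-40.8
```

```text
time_s: 5.8
position: [0.4122, -0.3517, 0.0304]
ee_rot: [-2.573, -1.794, 0.0]
ft_force: [-0.6, 0.5, -0.2]
width: 0.0138
gripper_force: 27.0
time_s: 6.0
position: [0.4128, -0.3545, 0.0296]
ee_rot: [-2.579, -1.793, -0.001]
ft_force: [0.4, 0.0, -0.2]
width: 0.014
gripper_force: 27.0
time_s: 6.3
position: [0.413, -0.3557, 0.0302]
ee_rot: [2.58, 1.79, 0.001]
ft_force: [0.9, 0.4, 4.2]
width: 0.0301
gripper_force: 0.6
time_s: 6.7
position: [0.4142, -0.3572, 0.1232]
ee_rot: [2.576, 1.786, 0.004]
ft_force: [0.4, -1.2, 0.2]
width: 0.0299
gripper_force: 0.0
6.7 [ 0.4142 -0.3572  0.1232] [[0.351, 0.936, 0.006], [0.936, -0.351, -0.004], [-0.002, 0.007, -1.0]] [ 0.68  0.76 -0.08  1.92  0.13  0.46  0.14]
  x 0.888 y -0.295 z 0.012 rz 0.038
  x 0.869 y -0.347 z 0.012 rz 0.038
  x 0.847 y -0.398 z 0.012 rz 0.038
  x 0.822 y -0.447 z 0.012 rz 0.038
  x 0.794 y -0.495 z 0.012 rz 0.038
  x 0.764 y -0.541 z 0.012 rz 0.038
  --
```

```bash

python3 -m pendant '[[0.44,-0.15,0,0,0,0.02],[0.888,-0.295,0.012,0,0,0.038],[0.888,-0.295,0.012,0,0,0.038]]' 0
python3 -m pendant '[[0.43,-0.17,0,0,0,0.02],[0.869,-0.347,0.012,0,0,0.038],[0.869,-0.347,0.012,0,0,0.038]]'
python3 -m pendant '[[0.42,-0.2,0,0,0,0.02],[0.847,-0.398,0.012,0,0,0.038],[0.847,-0.398,0.012,0,0,0.038]]'
python3 -m pendant '[[0.41,-0.22,0,0,0,0.02],[0.822,-0.447,0.012,0,0,0.038],[0.822,-0.447,0.012,0,0,0.038]]'
python3 -m pendant '[[0.4,-0.25,0,0,0,0.02],[0.794,-0.495,0.012,0,0,0.038],[0.794,-0.495,0.012,0,0,0.038]]'
python3 -m pendant '[[0.38,-0.27,0,0,0,0.02],[0.764,-0.541,0.012,0,0,0.038],[0.764,-0.541,0.012,0,0,0.038],[0.764,-0.541,0.012,0,0,0.038],[0.764,-0.541,0.012,0,0,0.038]]' | head -2
python3 wm.py .006 .02 w3.png;python3 plan.py .435,.204,.016,-40.8;  python3 - <<'E'
from h import *
snap('top','top1.png')
E
python3 m.py | grep -E 'ypeg|blue|red|drop'
```

```text
time_s: 7.0
position: [0.4159, -0.2538, 0.1177]
ee_rot: [-2.619, -1.722, -0.002]
ft_force: [0.7, 0.0, 0.3]
width: 0.0425
gripper_force: 0.0
time_s: 7.3
position: [0.4193, -0.1609, 0.1165]
ee_rot: [-2.669, -1.646, -0.001]
ft_force: [-0.5, 0.5, -0.0]
width: 0.0426
gripper_force: 0.0
time_s: 7.6
position: [0.4232, -0.0679, 0.1153]
ee_rot: [-2.718, -1.567, -0.002]
ft_force: [0.4, 0.1, 0.7]
width: 0.043
gripper_force: 0.0
time_s: 7.9
position: [0.4271, 0.0256, 0.1141]
ee_rot: [-2.764, -1.486, -0.004]
ft_force: [-0.3, 0.2, -0.1]
width: 0.0428
gripper_force: 0.0
time_s: 8.2
position: [0.4308, 0.1193, 0.1129]
ee_rot: [-2.807, -1.403, -0.005]
ft_force: [0.5, -0.1, 0.5]
width: 0.0425
gripper_force: 0.0
time_s: 8.7
position: [0.434, 0.2034, 0.1121]
8.7 [0.434  0.2034 0.1121] [[0.658, 0.753, -0.001], [0.753, -0.658, -0.002], [-0.001, 0.001, -1.0]] [-0.65  0.75  0.18  2.12 -0.41  0.31 -0.83]
[ 312  193   20   99 1412] c [434.7 207.9] size [72.4 13.7] long axis 49.4 zmed 0.0103
8.75 [0.4341 0.2032 0.1122] [[0.658, 0.753, -0.0], [0.753, -0.658, -0.001], [-0.001, 0.001, -1.0]] [-0.65  0.75  0.18  2.12 -0.41  0.31 -0.83]
  x 0.012 y 0.002 z 0.962 rz -0.004
  --
ypeg 114 mean [0.4291 0.1965 0.0098] rect c [429.5 197.3] size [49.7 13.2] axis deg 47.6 ext mm [0.041 0.041 0.01 ]
blue 110 mean [0.4269 0.1179 0.041 ] rect c [427.  117.9] size [25.8 23.6] axis deg 48.2 ext mm [0.025 0.025 0.011]
red 109 mean [ 0.4365 -0.0194  0.041 ] rect c [436.  -19.7] size [24.5 24.5] axis deg 146.0 ext mm [0.025 0.025 0.009]
drop 159 mean [0.5511 0.2647 0.0616] rect c [553.8 268.8] size [33.7 22.2] axis deg 27.4 ext mm [0.031 0.025 0.081]
```

View pics/w3.png

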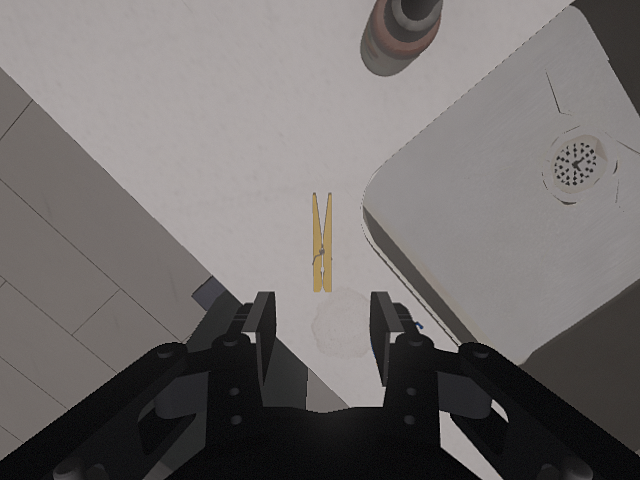

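The yellow peg is centred at (322,243), and the bottle is well clear. Grasping.

```bash
python3 -m pendant '[[0.03,-0.005,0.3,0,0,0],[0.03,-0.005,0.6,0,0,0],[0.03,-0.005,0.8,0,0,0],[0.03,-0.005,0.95,0,0,0],[0.03,-0.005,0.96,0,0,0]]' 0
python3 -m pendant '[[0,0,0,0,0,0],[0,0,0,0,0,0],[0,0,0,0,0,0],[0,0,0,0,0,0],[0,0,0,0,0,0]]' -1 25
python3 -m pendant '[[0,0,-0.2,0,0,0],[0,0,-0.5,0,0,0],[0,0,-0.8,0,0,0],[0,0,-1,0,0,0],[0,0,-1,0,0,0]]'
python3 plan.py c,-.058,-.0635,.115,-20.7
```

```text
time_s: 9.3
position: [0.4349, 0.2063, 0.0148]
ee_rot: [2.86, 1.299, -0.005]
ft_force: [-1.3, 0.1, 0.3]
width: 0.0424
gripper_force: 0.0
time_s: 9.8
position: [0.4359, 0.2082, 0.0171]
ee_rot: [2.859, 1.302, 0.002]
ft_force: [-0.2, -1.5, 6.3]
width: 0.0139
gripper_force: 27.7
time_s: 10.3
position: [0.4367, 0.2091, 0.1187]
ee_rot: [-2.858, -1.303, -0.008]
ft_force: [-0.2, 0.3, 0.4]
width: 0.0139
gripper_force: 27.0
10.3 [0.4367 0.2091 0.1187] [[0.656, 0.755, 0.005], [0.755, -0.656, 0.002], [0.005, 0.002, -1.0]] [-0.66  0.74  0.2   2.11 -0.42  0.33 -0.83]
  x -0.714 y 0.643 z 0.006 rz -0.038
  x -0.751 y 0.600 z 0.006 rz -0.038
  x -0.785 y 0.554 z 0.006 rz -0.038
  x -0.816 y 0.507 z 0.006 rz -0.038
  x -0.844 y 0.458 z 0.006 rz -0.038
  x -0.870 y 0.408 z 0.006 rz -0.038
  --
```

```bash

python3 -m pendant '[[-0.36,0.32,0,0,0,-0.02],[-0.714,0.643,0.006,0,0,-0.038],[-0.714,0.643,0.006,0,0,-0.038]]' >/dev/null
python3 -m pendant '[[-0.38,0.3,0,0,0,-0.02],[-0.751,0.6,0.006,0,0,-0.038],[-0.751,0.6,0.006,0,0,-0.038]]' >/dev/null
python3 -m pendant '[[-0.39,0.28,0,0,0,-0.02],[-0.785,0.554,0.006,0,0,-0.038],[-0.785,0.554,0.006,0,0,-0.038]]' >/dev/null
python3 -m pendant '[[-0.41,0.25,0,0,0,-0.02],[-0.816,0.507,0.006,0,0,-0.038],[-0.816,0.507,0.006,0,0,-0.038]]' >/dev/null
python3 -m pendant '[[-0.42,0.23,0,0,0,-0.02],[-0.844,0.458,0.006,0,0,-0.038],[-0.844,0.458,0.006,0,0,-0.038]]' >/dev/null
python3 -m pendant '[[-0.43,0.2,0,0,0,-0.02],[-0.87,0.408,0.006,0,0,-0.038],[-0.87,0.408,0.006,0,0,-0.038],[-0.87,0.408,0.006,0,0,-0.038],[-0.87,0.408,0.006,0,0,-0.038]]'
python3 plan.py c,-.058,-.0635,.032,-20.7
python3 wm.py .016 .030 w4.png
```

```text
time_s: 12.3
position: [0.4466, -0.3656, 0.1119]
ee_rot: [-2.578, -1.791, -0.001]
ft_force: [0.3, 2.1, 0.5]
width: 0.0139
gripper_force: 27.0
12.3 [ 0.4466 -0.3656  0.1119] [[0.349, 0.937, -0.001], [0.937, -0.349, 0.003], [0.002, -0.002, -1.0]] [ 0.65  0.81 -0.07  1.82  0.1   0.52  0.16]
  x -0.014 y 0.009 z 0.799 rz 0.003
  --
12.3 [ 0.4466 -0.3656  0.1119] [[0.349, 0.937, -0.001], [0.937, -0.349, 0.003], [0.002, -0.002, -1.0]] [ 0.65  0.81 -0.07  1.82  0.1   0.52  0.16]
[ 199    0   20  143 1035] c [ 422.8 -235.2] size [78.4  1.7] long axis 69.7 zmed 0.0232
[186 171 247   3 453] c [ 456.2 -308.7] size [  0.9 153.6] long axis 159.7 zmed 0.0227
[ 196  185   73  147 1568] c [ 371.3 -346.2] size [ 36.5 108.7] long axis 90.4 zmed 0.0233
[ 357  191   42  105 1761] c [ 482.4 -370.7] size [71.9 13.9] long axis 59.4 zmed 0.0212
[ 259  204   24  102 1631] c [ 411.6 -353.4] size [72.1 13.8] long axis 69.2 zmed 0.0213
[377 321  49  12 470] c [ 481.3 -434.1] size [ 2.2 36. ] long axis 159.7 zmed 0.023
```

View pics/w4.png

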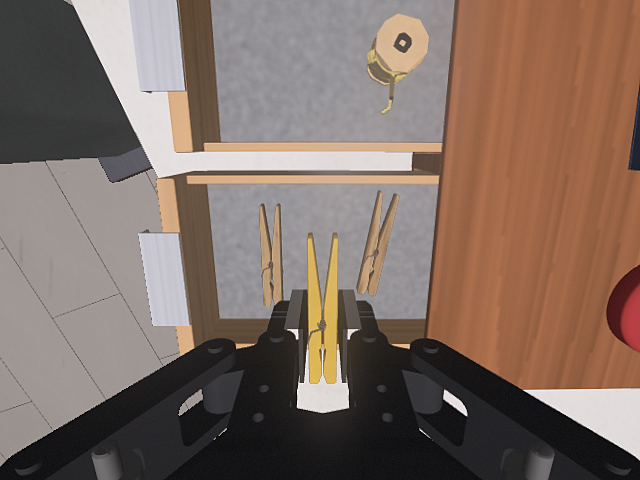

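The three pegs lie in the order wood (270,255), held yellow, peg_in (378,243). The gap is tight, so I'll set this one at chest x=-61 and open only a little.

```bash
python3 -m pendant '[[-0.01,-0.02,0.2,0,0,0],[-0.01,-0.02,0.4,0,0,0],[-0.01,-0.02,0.6,0,0,0],[-0.01,-0.02,0.81,0,0,0],[-0.01,-0.02,0.81,0,0,0]]'
python3 -m pendant '[[0,0,0,0,0,0],[0,0,0,0,0,0],[0,0,0,0,0,0]]' -0.5
python3 -m pendant '[[0,0,-0.2,0,0,0],[0,0,-0.4,0,0,0],[0,0,-0.8,0,0,0],[0,0,-0.9,0,0,0],[0,0,-0.9,0,0,0]]' 
python3 wm.py .016 .030 w5.png|grep -E ' 1[34]\.|size \[1[34]'
python3 plan.py .436,-.0196,.118,69.3 .436,-.0196,.022,69.3
```

```text
time_s: 12.85
position: [0.4436, -0.3656, 0.0297]
ee_rot: [-2.575, -1.791, 0.001]
ft_force: [0.7, 1.0, -0.6]
width: 0.0135
gripper_force: 27.0
time_s: 13.15
position: [0.4448, -0.3684, 0.0326]
ee_rot: [2.58, 1.791, 0.001]
ft_force: [0.3, 0.1, -0.3]
width: 0.0212
gripper_force: 0.0
time_s: 13.65
position: [0.4453, -0.3693, 0.1239]
ee_rot: [2.578, 1.788, 0.003]
ft_force: [-0.2, 0.3, 0.5]
width: 0.0214
gripper_force: 0.0
[ 354  182   41  101 1622] c [ 482.1 -370.7] size [72.4 13.6] long axis 59.2 zmed 0.0212
[ 260  195   23   99 1522] c [ 411.1 -353.5] size [72.5 13.8] long axis 69.5 zmed 0.0213
[ 308  195   20   99 1409] c [ 442.2 -365. ] size [72.3 13.7] long axis 69.7 zmed 0.0213
13.7 [ 0.4444 -0.3686  0.1224] [[0.35, 0.937, 0.001], [0.937, -0.35, -0.001], [-0.0, 0.002, -1.0]] [ 0.65  0.79 -0.07  1.82  0.1   0.53  0.16]
  x 0.810 y -0.325 z 0.011 rz -0.249
  x 0.873 y 0.009 z 0.011 rz -0.249
  x 0.803 y 0.341 z 0.011 rz -0.249
  x 0.612 y 0.622 z 0.011 rz -0.249
  --
  x 0.000 y 0.000 z 0.960 rz -0.000
  --
```

```bash

python3 -m pendant '[[0.4,-0.16,0,0,0,-0.08],[0.81,-0.325,0.011,0,0,-0.166],[0.81,-0.325,0.011,0,0,-0.249]]' 0.1 >/dev/null
python3 -m pendant '[[0.43,0,0,0,0,-0.08],[0.873,0.009,0.011,0,0,-0.166],[0.873,0.009,0.011,0,0,-0.249]]' >/dev/null
python3 -m pendant '[[0.4,0.17,0,0,0,-0.08],[0.803,0.341,0.011,0,0,-0.166],[0.803,0.341,0.011,0,0,-0.249]]' >/dev/null
python3 -m pendant '[[0.3,0.31,0,0,0,-0.08],[0.612,0.622,0.011,0,0,-0.166],[0.612,0.622,0.011,0,0,-0.249],[0.612,0.622,0.011,0,0,-0.249],[0.612,0.622,0.011,0,0,-0.249]]'
python3 wm.py .036 .055 w6.png
python3 plan.py .436,-.0196,.022,69.3
```

```text
time_s: 15.1
position: [0.4353, -0.0202, 0.1165]
ee_rot: [-0.575, -3.086, 0.001]
ft_force: [0.8, -0.4, 0.2]
width: 0.0471
gripper_force: 0.0
15.1 [ 0.4353 -0.0202  0.1165] [[-0.933, 0.36, -0.002], [0.36, 0.933, -0.0], [0.002, -0.001, -1.0]] [ 0.09  0.71 -0.24  2.23  0.61  0.27  0.52]
[ 512  145   46   46 1605] c [424.5 120.3] size [26.4 26.3] long axis 89.6 zmed 0.0415
[ 305  241   41   40 1260] c [434.4 -16.9] size [25.9 25.5] long axis 18.6 zmed 0.0413
[  58  334   75   34 1286] c [ 439.2 -189.9] size [46.3 21.2] long axis 69.6 zmed 0.0452
[  0 402  17  56 499] c [ 474.  -295.7] size [ 6.2 44.6] long axis 153.5 zmed 0.0405
15.15 [ 0.4354 -0.0207  0.1166] [[-0.933, 0.361, -0.002], [0.361, 0.933, -0.001], [0.001, -0.001, -1.0]] [ 0.09  0.71 -0.24  2.23  0.61  0.27  0.52]
  x -0.001 y 0.012 z 0.946 rz -0.005
  --
```

View pics/w6.png

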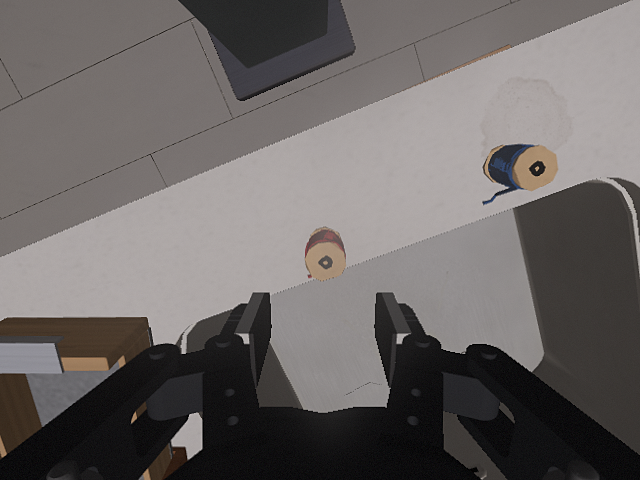

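The red reel is centred between the pads at (325,255). Descending and gripping.

```bash
python3 -m pendant '[[0.01,0.025,0.25,0,0,0],[0.01,0.025,0.5,0,0,0],[0.01,0.025,0.75,0,0,0],[0.01,0.025,0.95,0,0,0],[0.01,0.025,0.95,0,0,0]]'
python3 -m pendant '[[0,0,0,0,0,0],[0,0,0,0,0,0],[0,0,0,0,0,0],[0,0,0,0,0,0],[0,0,0,0,0,0]]' -1 25
python3 -m pendant '[[0,0,-0.2,0,0,0],[0,0,-0.5,0,0,0],[0,0,-0.8,0,0,0],[0,0,-1,0,0,0],[0,0,-1,0,0,0]]'
python3 plan.py c,-.058,.0635,.121,69.3 c,-.058,.0635,.035,69.3
```

```text
time_s: 15.65
position: [0.4285, -0.0205, 0.0327]
ee_rot: [-0.567, -3.064, 0.021]
ft_force: [0.1, -0.2, 0.2]
width: 0.0468
gripper_force: 0.0
time_s: 16.15
position: [0.4292, -0.019, 0.034]
ee_rot: [-0.561, -3.067, 0.018]
ft_force: [0.3, -0.4, -1.6]
width: 0.0236
gripper_force: 24.5
time_s: 16.65
position: [0.4328, -0.0181, 0.1357]
ee_rot: [-0.563, -3.07, 0.015]
ft_force: [1.0, 0.3, -0.3]
width: 0.0236
gripper_force: 24.6
16.65 [ 0.4328 -0.0181  0.1357] [[-0.935, 0.355, -0.021], [0.355, 0.935, -0.006], [0.018, -0.013, -1.0]] [ 0.29  0.71 -0.57  2.19  0.84  0.49  0.26]
  x -0.684 y -0.972 z 0.074 rz -0.000
  x -0.684 y -0.972 z 0.074 rz -0.000
  --
  x 0.000 y 0.000 z 0.860 rz -0.000
  --
```

```bash

python3 -m pendant '[[-0.15,-0.22,0,0,0,0],[-0.33,-0.49,0.03,0,0,0],[-0.5,-0.75,0.05,0,0,0],[-0.65,-0.97,0.07,0,0,0],[-0.65,-0.97,0.07,0,0,0]]' >/dev/null
python3 -m pendant '[[-0.15,-0.22,0,0,0,0],[-0.33,-0.49,0.03,0,0,0],[-0.5,-0.75,0.05,0,0,0],[-0.65,-0.97,0.07,0,0,0],[-0.65,-0.97,0.07,0,0,0]]'
python3 plan.py c,-.065,.0635,.12,69.3
python3 wm.py .036 .055 w7.png
```

```text
time_s: 17.65
position: [0.4837, -0.2496, 0.1183]
ee_rot: [-0.569, -3.064, 0.022]
ft_force: [-1.1, 0.0, -0.7]
width: 0.0233
gripper_force: 24.7
17.65 [ 0.4837 -0.2496  0.1183] [[-0.933, 0.359, -0.027], [0.359, 0.933, -0.009], [0.022, -0.018, -1.0]] [ 0.75  0.85 -0.65  1.88  0.79  0.72  0.83]
  x -0.002 y 0.040 z -0.017 rz -0.004
  --
17.65 [ 0.4837 -0.2496  0.1183] [[-0.933, 0.359, -0.027], [0.359, 0.933, -0.009], [0.022, -0.018, -1.0]] [ 0.75  0.85 -0.65  1.88  0.79  0.72  0.83]
[ 201  129   32  220 2660] c [ 449.9 -308.8] size [  6.  145.8] long axis 159.8 zmed 0.0449
[  22  150  122  223 4705] c [ 430.  -412.3] size [ 55.6 160.6] long axis 167.9 zmed 0.0436
[ 405  168   23  180 2026] c [ 503.3 -193.3] size [  5.5 119.6] long axis 159.6 zmed 0.0451
[ 234  170   22  164 1792] c [ 460.  -293.4] size [  5.7 107.9] long axis 159.6 zmed 0.0451
```

View pics/w7.png

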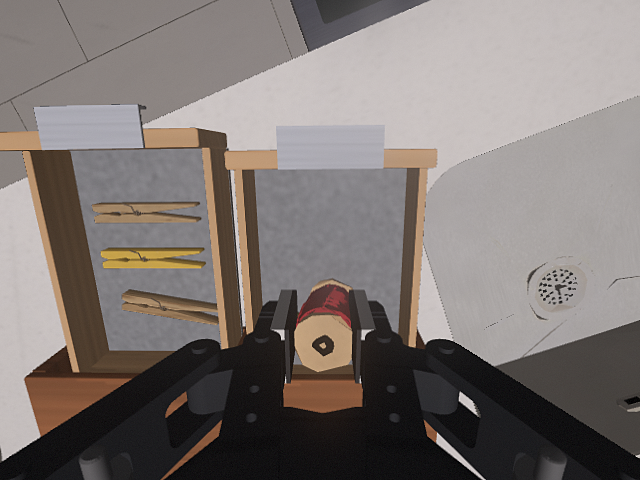

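The red reel hangs between the pads over the middle of the left drawer. I'll fix the slight tilt, then lower and release it.

```bash

python3 -m pendant '[[0,0.04,0.2,-0.011,-0.014,0],[0,0.04,0.4,-0.011,-0.014,0],[0,0.04,0.6,-0.011,-0.014,0],[0,0.04,0.68,-0.011,-0.014,0],[0,0.04,0.68,-0.011,-0.014,0]]'; python3 -c "from h import *;st()"
```

```text
time_s: 18.2
position: [0.4831, -0.2407, 0.0509]
ee_rot: [-0.561, -3.089, -0.004]
ft_force: [-1.0, 0.1, 0.8]
width: 0.0235
gripper_force: 24.7
18.2 [ 0.4831 -0.2407  0.0509] [[-0.936, 0.351, -0.001], [0.351, 0.936, 0.003], [0.002, 0.002, -1.0]] [ 0.69  0.94 -0.54  1.94  0.93  0.54  0.71]
```

```bash

python3 -m pendant '[[0,-0.02,0.03,0,0,0],[0,-0.02,0.045,0,0,0],[0,-0.02,0.045,0,0,0]]'
python3 -m pendant '[[0,0,0,0,0,0],[0,0,0,0,0,0],[0,0,0,0,0,0]]' -0.05
python3 -m pendant '[[0,0,-0.2,0,0,0],[0,0,-0.4,0,0,0],[0,0,-0.7,0,0,0],[0,0,-0.9,0,0,0],[0,0,-0.9,0,0,0]]' 
python3 plan.py .425,.1185,.118,69.3
python3 - <<'E'
from h import *
snap('top','top2.png')
import m
m.roi('yel',428,228,.045,.06,12);m.roi('red?',419,244,.045,.06,22)
E
```

```text
time_s: 18.5
position: [0.4833, -0.2445, 0.0477]
ee_rot: [0.565, 3.089, 0.002]
ft_force: [0.5, 0.4, -0.6]
width: 0.0235
gripper_force: 24.7
time_s: 18.8
position: [0.4833, -0.2444, 0.0475]
ee_rot: [0.565, 3.089, 0.003]
ft_force: [-0.5, -0.1, -1.0]
width: 0.0404
gripper_force: 0.0
time_s: 19.3
position: [0.4848, -0.2448, 0.1399]
ee_rot: [0.564, 3.085, 0.002]
ft_force: [0.8, 0.4, 0.3]
width: 0.0408
gripper_force: 0.0
19.3 [ 0.4848 -0.2448  0.1399] [[-0.935, 0.354, 0.006], [0.354, 0.935, -0.0], [-0.006, 0.002, -1.0]] [ 0.78  0.81 -0.68  1.9   0.77  0.71  0.85]
  x 0.461 y 0.797 z 0.055 rz -0.000
  x 0.461 y 0.797 z 0.055 rz -0.000
  x 0.461 y 0.797 z 0.055 rz -0.000
  x 0.461 y 0.797 z 0.055 rz -0.000
  --
yel few 0
red? 109 mean [ 0.4913 -0.2375  0.0505] rect c [ 484.  -241.2] size [123.3  35. ] axis deg 52.8 ext mm [0.093 0.097 0.011]
```

```bash

for i in 1; do
python3 -m pendant '[[0.23,0.4,0,0,0,0],[0.461,0.797,0.055,0,0,0],[0.461,0.797,0.055,0,0,0]]' 0.1 >/dev/null
python3 -m pendant '[[0.23,0.4,0,0,0,0],[0.461,0.797,0.055,0,0,0],[0.461,0.797,0.055,0,0,0]]' >/dev/null
python3 -m pendant '[[0.23,0.4,0,0,0,0],[0.461,0.797,0.055,0,0,0],[0.461,0.797,0.055,0,0,0]]' >/dev/null
python3 -m pendant '[[0.23,0.4,0,0,0,0],[0.461,0.797,0.055,0,0,0],[0.461,0.797,0.055,0,0,0],[0.461,0.797,0.055,0,0,0],[0.461,0.797,0.055,0,0,0]]'
done
python3 wm.py .036 .055 w8.png
python3 plan.py .425,.1185,.03,69.3
python3 - <<'E'
from h import *
snap('top','top2.png')
import m
m.roi('yel',428,228,.045,.06,12);m.roi('red?',414,244,.047,.06,14)
cv2.imwrite('pics/t2c.png',cv2.resize(m.P[120:310,380:540,2]*0+0,(10,10)))
im=cv2.imread('pics/top2.png');cv2.imwrite('pics/t2c.png',cv2.resize(im[190:310,120:520],None,fx=2,fy=2))
E
```

```text
time_s: 20.75
position: [0.4232, 0.1171, 0.1153]
ee_rot: [-0.567, -3.09, 0.001]
ft_force: [0.0, 0.4, -0.1]
width: 0.0469
gripper_force: 0.0
20.75 [0.4232 0.1171 0.1153] [[-0.935, 0.355, -0.0], [0.355, 0.935, -0.001], [0.0, -0.001, -1.0]] [-0.09  0.74 -0.47  2.21  0.91  0.39 -0.1 ]
[ 305  244   43   41 1259] c [424.7 120.7] size [25.9 25.9] long axis 23.7 zmed 0.0413
[ 571  321   59   51 1294] c [540.4 271. ] size [16.8 33.7] long axis 125.9 zmed 0.0465
20.8 [0.4234 0.1169 0.1154] [[-0.934, 0.356, -0.0], [0.356, 0.934, -0.0], [-0.0, -0.0, -1.0]] [-0.08  0.74 -0.47  2.21  0.91  0.39 -0.1 ]
  x -0.009 y 0.021 z 0.854 rz -0.002
  --
yel 128 mean [ 0.5233 -0.2631  0.052 ] rect c [ 516.2 -260.2] size [25.8 50.3] axis deg 137.7 ext mm [0.039 0.042 0.012]
red? 123 mean [ 0.4947 -0.2439  0.0521] rect c [ 502.1 -245.5] size [25.6 46.9] axis deg 145.3 ext mm [0.041 0.034 0.009][ WARN:0@0.988] global loadsave.cpp:1063 imwrite_ Unsupported depth image for selected encoder is fallbacked to CV_8U.
```

View pics/t2c.png

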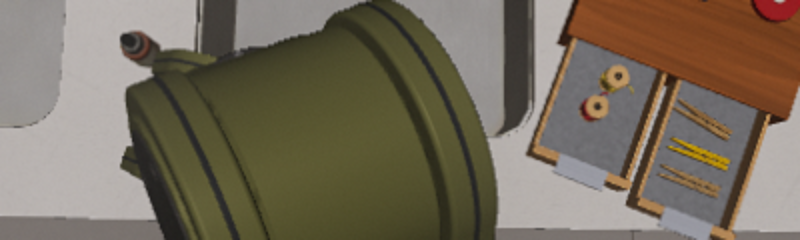

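The red reel stands upright at (597,107) beside the yellow one, and the pegs are in order. Now the blue reel.

```bash
python3 -m pendant '[[-0.01,0.03,0.25,0,0,0],[-0.01,0.03,0.5,0,0,0],[-0.01,0.03,0.7,0,0,0],[-0.01,0.03,0.85,0,0,0],[-0.01,0.03,0.85,0,0,0]]'; python3 -c "from h import *;st()"
```

```text
time_s: 21.35
position: [0.4253, 0.12, 0.0294]
ee_rot: [-0.566, -3.09, 0.002]
ft_force: [-0.8, -0.2, 0.7]
width: 0.0471
gripper_force: 0.0
21.35 [0.4253 0.12   0.0294] [[-0.935, 0.355, -0.001], [0.355, 0.935, -0.001], [0.0, -0.002, -1.0]] [-0.34  0.9  -0.06  2.24  1.58  0.05 -0.75]
```

```bash
python3 -m pendant '[[0,0,0,0,0,0],[0,0,0,0,0,0],[0,0,0,0,0,0],[0,0,0,0,0,0],[0,0,0,0,0,0]]' -1 25
python3 -m pendant '[[0,0,-0.15,0,0,0],[0,0,-0.3,0,0,0],[0,0,-0.5,0,0,0],[0,0,-0.8,0,0,0],[0,0,-1,0,0,0]]'
python3 plan.py c,-.099,.0635,.121,69.3
```

```text
time_s: 21.85
position: [0.4257, 0.1214, 0.031]
ee_rot: [0.566, 3.089, 0.003]
ft_force: [0.6, 0.6, -0.6]
width: 0.0243
gripper_force: 24.5
time_s: 22.35
position: [0.4253, 0.1212, 0.1324]
ee_rot: [0.565, 3.09, 0.004]
ft_force: [1.3, -0.5, -0.5]
width: 0.0238
gripper_force: 24.6
22.35 [0.4253 0.1212 0.1324] [[-0.935, 0.354, 0.001], [0.354, 0.935, 0.002], [-0.0, 0.002, -1.0]] [-0.04  0.72 -0.55  2.19  0.87  0.46 -0.08]
  x -0.380 y -0.805 z 0.029 rz -0.000
  x -0.380 y -0.805 z 0.029 rz -0.000
  x -0.380 y -0.806 z 0.029 rz -0.000
  x -0.380 y -0.806 z 0.029 rz -0.000
  --
```

```bash

python3 -m pendant '[[-0.12,-0.27,0,0,0,0],[-0.25,-0.54,0.01,0,0,0],[-0.38,-0.805,0.029,0,0,0],[-0.38,-0.805,0.029,0,0,0]]' >/dev/null
python3 -m pendant '[[-0.12,-0.27,0,0,0,0],[-0.25,-0.54,0.01,0,0,0],[-0.38,-0.805,0.029,0,0,0],[-0.38,-0.805,0.029,0,0,0]]' >/dev/null
python3 -m pendant '[[-0.12,-0.27,0,0,0,0],[-0.25,-0.54,0.01,0,0,0],[-0.38,-0.805,0.029,0,0,0],[-0.38,-0.805,0.029,0,0,0]]' >/dev/null
python3 -m pendant '[[-0.12,-0.27,0,0,0,0],[-0.25,-0.54,0.01,0,0,0],[-0.38,-0.805,0.029,0,0,0],[-0.38,-0.805,0.029,0,0,0],[-0.38,-0.805,0.029,0,0,0]]'
python3 plan.py c,-.099,.0635,.05,69.3
python3 wm.py .036 .055 w9.png
```

```text
time_s: 24.05
position: [0.4538, -0.2325, 0.1187]
ee_rot: [0.565, 3.089, 0.005]
ft_force: [0.8, -0.5, -0.0]
width: 0.0239
gripper_force: 24.7
24.05 [ 0.4538 -0.2325  0.1187] [[-0.935, 0.354, 0.001], [0.354, 0.935, 0.003], [-0.0, 0.003, -1.0]] [ 0.77  0.82 -0.65  2.    0.86  0.62  0.75]
  x -0.002 y -0.015 z 0.687 rz -0.000
  --
24.05 [ 0.4538 -0.2325  0.1187] [[-0.935, 0.354, 0.001], [0.354, 0.935, 0.003], [-0.0, 0.003, -1.0]] [ 0.77  0.82 -0.65  2.    0.86  0.62  0.75]
[ 136  184   86  165 2132] c [ 429.1 -301.4] size [ 39.  122.1] long axis 179.6 zmed 0.0449
[  18  209   71  205 4111] c [ 426.3 -421.5] size [ 19.3 154.3] long axis 159.7 zmed 0.044
[ 394  227   18  113 1159] c [ 486.3 -187. ] size [ 5.6 77.9] long axis 159.7 zmed 0.0451
[ 226  228   20  118 1252] c [ 450.5 -289.8] size [ 5.6 82.5] long axis 159.4 zmed 0.045
[ 293  353   40   40 1043] c [ 524.3 -263.9] size [26.1 25.6] long axis 18.5 zmed 0.0522
```

View pics/w9.png

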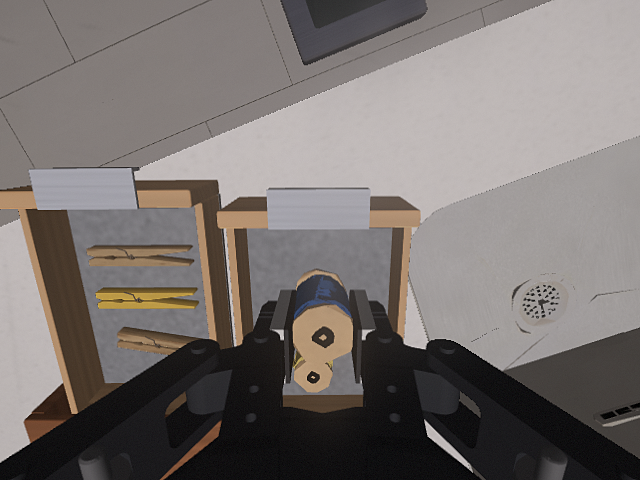

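The blue reel is over the drawer at (322,330), with yellow behind it at (313,377) and red hidden beneath. Lowering it.

```bash

python3 -m pendant '[[0,-0.015,0.2,0,0,0],[0,-0.015,0.4,0,0,0],[0,-0.015,0.55,0,0,0],[0,-0.015,0.68,0,0,0],[0,-0.015,0.68,0,0,0]]'
python3 -m pendant '[[0,0,0.03,0,0,0],[0,0,0.06,0,0,0],[0,0,0.06,0,0,0]]'
python3 -m pendant '[[0,0,0,0,0,0],[0,0,0,0,0,0],[0,0,0,0,0,0]]' -0.05
python3 -m pendant '[[0,0,-0.2,0,0,0],[0,0,-0.4,0,0,0],[0,0,-0.7,0,0,0],[0,0,-0.9,0,0,0],[0,0,-0.9,0,0,0]]' 
python3 plan.py c,-.182,.0635,.13,69.3 c,-.182,.0635,.058,69.3
```

```text
time_s: 24.6
position: [0.4527, -0.2323, 0.0498]
ee_rot: [-0.559, -3.089, -0.005]
ft_force: [-0.4, -0.1, -0.2]
width: 0.0242
gripper_force: 24.7
time_s: 24.9
position: [0.4534, -0.2346, 0.0449]
ee_rot: [0.564, 3.089, 0.003]
ft_force: [-0.8, 0.2, -0.1]
width: 0.0237
gripper_force: 24.7
time_s: 25.2
position: [0.4532, -0.235, 0.0449]
ee_rot: [0.565, 3.089, 0.002]
ft_force: [-0.3, -0.1, -0.3]
width: 0.0406
gripper_force: 0.0
time_s: 25.7
position: [0.4546, -0.2354, 0.1371]
ee_rot: [0.565, 3.085, 0.002]
ft_force: [-0.0, 0.1, -0.7]
width: 0.0405
gripper_force: 0.0
25.7 [ 0.4546 -0.2354  0.1371] [[-0.935, 0.354, 0.006], [0.354, 0.935, 0.0], [-0.005, 0.002, -1.0]] [ 0.8   0.79 -0.68  1.99  0.82  0.65  0.78]
  x 0.846 y 0.008 z 0.071 rz -0.000
  --
  x 0.000 y 0.000 z 0.720 rz -0.000
  --
```

```bash

python3 -m pendant '[[0.25,0,0,0,0,0],[0.5,0,0.04,0,0,0],[0.8,0.008,0.05,0,0,0],[0.8,0.008,0.05,0,0,0],[0.8,0.008,0.05,0,0,0]]' -1
python3 wm.py .036 .059 w10.png; python3 plan.py c,-.175,.0635,.058,69.3
```

```text
time_s: 26.2
position: [0.378, -0.2059, 0.1293]
ee_rot: [-0.564, -3.09, -0.003]
ft_force: [0.8, 0.2, -0.1]
width: 0.0
gripper_force: 0.0
26.2 [ 0.378  -0.2059  0.1293] [[-0.935, 0.353, -0.0], [0.353, 0.935, 0.002], [0.001, 0.001, -1.0]] [ 0.76  0.72 -0.59  2.22  0.95  0.47  0.61]
[  83  292  146   54 1387] c [ 369.  -312.8] size [96.8 32.6] long axis 39.3 zmed 0.0461
[ 44 296  35  17 316] c [ 346.9 -377.2] size [24.5  1.8] long axis 69.6 zmed 0.0512
[236 309  54  20 629] c [ 402.8 -254.1] size [11.  37.8] long axis 93.0 zmed 0.0491
[365 310  43  18 632] c [ 432.7 -179.2] size [27.6  1.9] long axis 69.3 zmed 0.0486
[  64  326   36   89 1392] c [ 398.2 -405.3] size [ 6.9 79. ] long axis 159.7 zmed 0.0437
[316 383  14  30 338] c [ 476.3 -241.1] size [ 9.6 26.8] long axis 159.5 zmed 0.0515
26.25 [ 0.3792 -0.2061  0.1294] [[-0.935, 0.354, 0.002], [0.354, 0.935, 0.002], [-0.001, 0.002, -1.0]] [ 0.76  0.72 -0.59  2.22  0.95  0.47  0.61]
  x -0.033 y 0.001 z 0.714 rz -0.000
  --
```

View pics/w10.png

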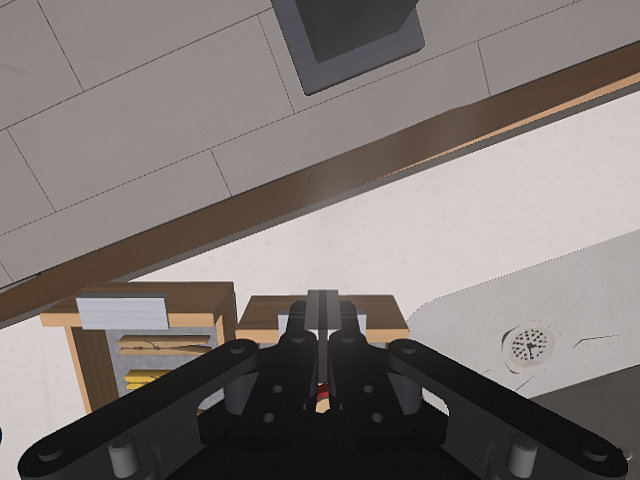

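Closed fingers stand in front of the pull, and the panel is at chest x≈-138. Descending and pushing slowly.

```bash

python3 -m pendant '[[0,0,0.2,0,0,0],[0,0,0.4,0,0,0],[0,0,0.6,0,0,0],[0,0,0.7,0,0,0],[0,0,0.7,0,0,0]]'
python3 -m pendant '[[-0.06,0,0,0,0,0],[-0.12,0,0,0,0,0],[-0.18,0,0,0,0,0],[-0.24,0,0,0,0,0],[-0.3,0,0,0,0,0]]'
python3 -m pendant '[[-0.06,0,0,0,0,0],[-0.12,0,0,0,0,0],[-0.18,0,0,0,0,0],[-0.24,0,0,0,0,0],[-0.3,0,0,0,0,0]]'
python3 -m pendant '[[-0.06,0,0,0,0,0],[-0.12,0,0,0,0,0],[-0.18,0,0,0,0,0],[-0.24,0,0,0,0,0],[-0.3,0,0,0,0,0]]'
python3 plan.py c,-.023,.0635,.058,69.3
```

```text
time_s: 26.75
position: [0.3795, -0.2058, 0.0583]
ee_rot: [-0.563, -3.091, -0.003]
ft_force: [-0.4, -0.3, 1.0]
width: -0.0
gripper_force: 0.0
time_s: 27.25
position: [0.4073, -0.2166, 0.06]
ee_rot: [0.565, 3.089, 0.003]
ft_force: [-1.3, 0.4, 0.8]
width: -0.0
gripper_force: 0.6
time_s: 27.75
position: [0.4351, -0.2272, 0.0597]
ee_rot: [0.565, 3.09, 0.003]
ft_force: [-0.9, 0.7, 0.5]
width: 0.0001
gripper_force: 0.6
time_s: 28.25
position: [0.4632, -0.2378, 0.0597]
ee_rot: [0.565, 3.09, 0.003]
ft_force: [-0.7, 1.6, 0.3]
width: 0.0002
gripper_force: 0.6
28.25 [ 0.4632 -0.2378  0.0597] [[-0.935, 0.354, 0.001], [0.354, 0.935, 0.002], [-0.0, 0.002, -1.0]] [ 0.71  0.91 -0.55  2.    0.97  0.52  0.66]
  x -0.656 y 0.002 z 0.017 rz -0.000
  --
```

```bash

python3 -m pendant '[[-0.06,0,0,0,0,0],[-0.12,0,0,0,0,0],[-0.18,0,0,0,0,0],[-0.24,0,0,0,0,0],[-0.3,0,0,0,0,0]]'
python3 -m pendant '[[-0.06,0,0,0,0,0],[-0.12,0,0,0,0,0],[-0.18,0,0,0,0,0],[-0.24,0,0,0,0,0],[-0.3,0,0,0,0,0]]'
python3 -m pendant '[[-0.03,0,0,0,0,0],[-0.05,0,0,0,0,0],[-0.05,0,0,0,0,0]]'
python3 plan.py c,-.023,.0635,.058,69.3
```

```text
time_s: 28.75
position: [0.4913, -0.2484, 0.0597]
ee_rot: [0.565, 3.09, 0.003]
ft_force: [-1.6, 1.5, -0.6]
width: -0.0002
gripper_force: 0.6
time_s: 29.25
position: [0.5193, -0.2591, 0.0597]
ee_rot: [0.565, 3.09, 0.003]
ft_force: [-0.3, 1.6, -0.9]
width: 0.0002
gripper_force: 0.6
time_s: 29.55
position: [0.524, -0.2611, 0.0598]
ee_rot: [0.565, 3.089, 0.002]
ft_force: [-0.7, 0.2, 0.5]
width: -0.0004
gripper_force: 0.0
29.55 [ 0.524  -0.2611  0.0598] [[-0.935, 0.354, 0.002], [0.354, 0.935, 0.001], [-0.001, 0.001, -1.0]] [ 0.73  0.97 -0.62  1.8   0.88  0.67  0.8 ]
  x -0.005 y 0.005 z 0.018 rz -0.000
  --
```

Not at the stop yet, so I keep pushing in small steps until the force rises.

```bash

for k in 1; do
python3 -m pendant '[[-0.02,0,0,0,0,0],[-0.04,0,0,0,0,0],[-0.04,0,0,0,0,0]]' | sed -n '2p;4p'
python3 -m pendant '[[-0.02,0,0,0,0,0],[-0.04,0,0,0,0,0],[-0.04,0,0,0,0,0]]' | sed -n '2p;4p'
done
```

```text
position: [0.5244, -0.2614, 0.0594]
ft_force: [-5.9, 2.4, 5.4]
position: [0.5244, -0.2614, 0.0591]
ft_force: [-14.1, 5.8, 10.9]
```

At the stop (about 15 N). Backing off and moving to the right drawer.

```bash

python3 -m pendant '[[0.2,0,0,0,0,0],[0.4,0,0,0,0,0],[0.4,0,-0.35,0,0,0],[0.4,0,-0.7,0,0,0],[0.4,0,-0.7,0,0,0]]'
python3 plan.py c,-.186,-.0635,.13,69.3 c,-.186,-.0635,.058,69.3
```

```text
time_s: 30.65
position: [0.4968, -0.25, 0.1339]
ee_rot: [0.563, 3.081, 0.001]
ft_force: [1.3, -0.1, 0.3]
width: -0.0003
gripper_force: 0.0
30.65 [ 0.4968 -0.25    0.1339] [[-0.935, 0.354, 0.009], [0.354, 0.935, -0.001], [-0.009, 0.002, -1.0]] [ 0.78  0.84 -0.69  1.86  0.79  0.73  0.84]
  x 0.665 y -0.637 z 0.019 rz -0.000
  x 0.666 y -0.637 z 0.019 rz -0.000
  --
  x 0.000 y 0.000 z 0.720 rz -0.000
  --
```

```bash

python3 -m pendant '[[0.33,-0.32,0,0,0,0],[0.665,-0.637,0.019,0,0,0],[0.665,-0.637,0.019,0,0,0]]' >/dev/null
python3 -m pendant '[[0.33,-0.32,0,0,0,0],[0.665,-0.637,0.019,0,0,0],[0.665,-0.637,0.019,0,0,0],[0.665,-0.637,0.019,0,0,0],[0.665,-0.637,0.019,0,0,0]]'
python3 plan.py c,-.186,-.0635,.058,69.3
python3 - <<'E'
from h import *
snap('top','top3.png');im=cv2.imread('pics/top3.png');cv2.imwrite('pics/t3c.png',cv2.resize(im[120:330,360:560],None,fx=2.5,fy=2.5))
E
```

```text
time_s: 31.45
position: [0.3258, -0.3214, 0.1257]
ee_rot: [0.563, 3.088, 0.003]
ft_force: [0.2, -0.8, -0.5]
width: -0.0002
gripper_force: 0.0
31.45 [ 0.3258 -0.3214  0.1257] [[-0.936, 0.353, 0.003], [0.353, 0.936, 0.002], [-0.002, 0.003, -1.0]] [ 1.07  0.76 -0.64  2.15  0.93  0.53  0.93]
  x -0.016 y -0.001 z 0.677 rz 0.000
  --
```

View pics/t3c.png

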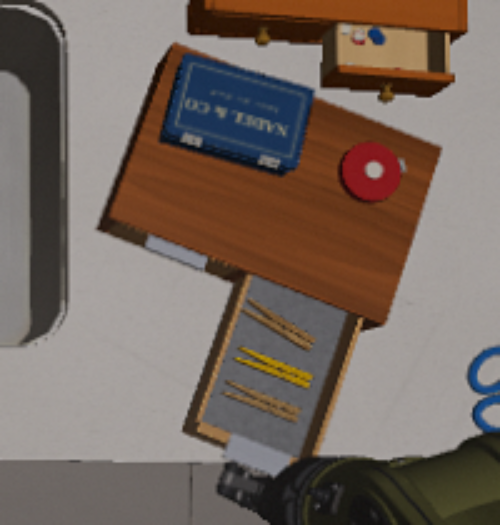

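The left drawer is shut, with only its pull showing at (175,252). The gripper is in front of the right pull at (250,470). Descend and push.

```bash

python3 -m pendant '[[0,0,0.2,0,0,0],[0,0,0.4,0,0,0],[0,0,0.6,0,0,0],[0,0,0.67,0,0,0],[0,0,0.67,0,0,0]]'
python3 -m pendant '[[-0.07,0,0,0,0,0],[-0.14,0,0,0,0,0],[-0.21,0,0,0,0,0],[-0.28,0,0,0,0,0],[-0.35,0,0,0,0,0]]'
python3 -m pendant '[[-0.07,0,0,0,0,0],[-0.14,0,0,0,0,0],[-0.21,0,0,0,0,0],[-0.28,0,0,0,0,0],[-0.35,0,0,0,0,0]]'
python3 -m pendant '[[-0.07,0,0,0,0,0],[-0.14,0,0,0,0,0],[-0.21,0,0,0,0,0],[-0.28,0,0,0,0,0],[-0.35,0,0,0,0,0]]'
python3 plan.py c,-.023,-.0635,.06,69.3
```

```text
time_s: 32.0
position: [0.3255, -0.3204, 0.0577]
ee_rot: [0.561, 3.091, 0.004]
ft_force: [0.2, -0.1, 0.2]
width: -0.0
gripper_force: 0.0
time_s: 32.5
position: [0.3574, -0.334, 0.0589]
ee_rot: [0.565, 3.09, 0.003]
ft_force: [-0.9, 1.4, 0.7]
width: -0.0002
gripper_force: 0.6
time_s: 33.0
position: [0.3901, -0.3464, 0.0586]
ee_rot: [0.565, 3.09, 0.003]
ft_force: [-1.1, 0.7, 2.3]
width: -0.0001
gripper_force: 0.6
time_s: 33.5
position: [0.4229, -0.3587, 0.0586]
ee_rot: [0.565, 3.09, 0.003]
ft_force: [-1.2, 1.7, 0.9]
width: -0.0003
gripper_force: 0.6
33.5 [ 0.4229 -0.3587  0.0586] [[-0.935, 0.354, 0.001], [0.354, 0.935, 0.002], [-0.0, 0.002, -1.0]] [ 0.97  0.95 -0.61  1.89  0.93  0.61  0.96]
  x -0.606 y 0.006 z -0.014 rz -0.000
  --
```

```bash

python3 -m pendant '[[-0.07,0,0,0,0,0],[-0.14,0,0,0,0,0],[-0.21,0,0,0,0,0],[-0.28,0,0,0,0,0],[-0.35,0,0,0,0,0]]' | sed -n '2p;4p'
python3 -m pendant '[[-0.05,0,0,0,0,0],[-0.1,0,0,0,0,0],[-0.15,0,0,0,0,0],[-0.2,0,0,0,0,0],[-0.24,0,0,0,0,0]]' | sed -n '2p;4p'
python3 -m pendant '[[-0.02,0,0,0,0,0],[-0.04,0,0,0,0,0],[-0.04,0,0,0,0,0]]' | sed -n '2p;4p'
python3 -m pendant '[[-0.02,0,0,0,0,0],[-0.04,0,0,0,0,0],[-0.04,0,0,0,0,0]]' | sed -n '2p;4p'
```

```text
position: [0.4556, -0.3711, 0.0586]
ft_force: [-1.4, 0.4, 0.3]
position: [0.478, -0.3796, 0.0587]
ft_force: [-1.4, 1.2, 0.3]
position: [0.4799, -0.3805, 0.0585]
ft_force: [-4.6, 2.7, 2.3]
position: [0.4799, -0.3806, 0.0582]
ft_force: [-11.7, 5.2, 9.8]
```

```bash

python3 -m pendant '[[0.2,0,0,0,0,0],[0.4,0,0,0,0,0],[0.7,0,-0.3,0,0,0],[0.9,0,-0.7,0,0,0],[0.9,0,-0.7,0,0,0]]' | sed -n '1,2p;4p'
python3 -m pendant '[[0,0.4,-0.3,0,0,0],[0,0.8,-0.5,0,0,0],[0,0.9,-0.5,0,0,0],[0,0.9,-0.5,0,0,0],[0,0.9,-0.5,0,0,0]]' | sed -n '1,2p;4p'
python3 - <<'E'
from h import *
snap('scene','scene9.png');snap('top','top9.png')
import m
m.roi('drop',190,213,.02,.12,14)
E
```

```text
time_s: 35.6
position: [0.4008, -0.3514, 0.1325]
ft_force: [0.1, 0.5, -0.6]
time_s: 36.1
position: [0.4321, -0.2678, 0.1781]
ft_force: [0.6, -1.0, -0.2]
drop 248 mean [0.5473 0.268  0.0634] rect c [550.2 272.3] size [32.4 33.3] axis deg 146.7 ext mm [0.032 0.035 0.08 ]
```

View pics/scene9.png

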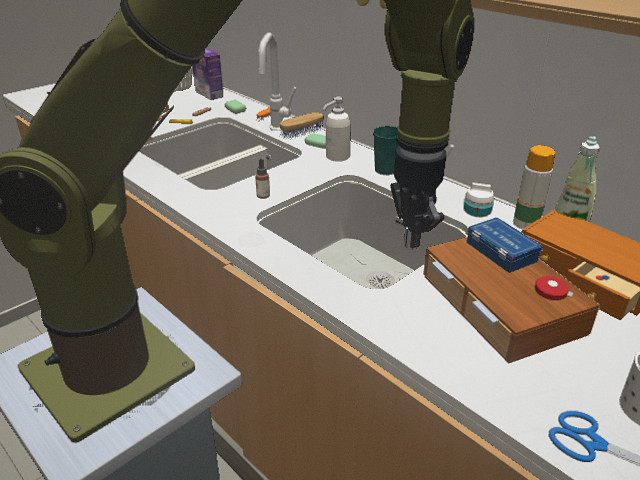

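Both drawers are shut (pulls at (450,285) and (485,312)), and the bottle is still standing at (262,180). Nothing touches the robot, so I'm handing in.

```bash
python3 -c "
from plant import manip;print(manip.close_job())"
```

```text
the job is handed in; nothing more can be done
None
```

The job is handed in: the two reels went into the left drawer and the two pegs into the right, both drawers are pushed to their stops, and the dropper bottle is standing; the reels' uprightness after the drawers closed could not be seen and I never viewed the blue reel after releasing it, and no verdict was returned.

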